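Pull the screen hatch shut with the hook rod

ROBOT

A 7-joint arm with a two-finger parallel gripper is mounted at the origin on a cart in front of the work surface, level with it; the furniture and walls round the work are solid. World frame = base frame: x ahead of the robot, y to its left, z up, the work surface at z = 0. Lengths are in mm, angles in rad, forces in N, time in s.
With the tool pointing down it reaches from about 350 to 900 mm from the base axis. Payload 7.2 kg.
Tool frame: the origin (TCP) lies between the finger pads; the fingertips stand 17 mm ahead of it and the grasp point (between the pads) lies 2 mm behind it; y points along the fingers, z is the direction in which the jaws open and shut, and the axes are right-handed (so a half turn about y gives the same grasp; the last joint's range is limited). The gripper opens to 88 mm and grips with 3 to 60 N. Pads are 20 mm wide; open, the fingers measure 115 mm over their backs; the gripper's body (75 mm by 178 mm) begins 61 mm behind the grasp point.
Start: joints at [1.229, 0.411, -0.013, 1.596, 0.006, 1.134, -0.082], TCP at [168.983, -601.725, 239.653] pointing down, gripper open.
Joint ranges: [-2.95, 2.95], [-0.29, 1.99], [-1.47, 1.44], [0.14, 2.54], [-1.03, 4.17], [0.13, 1.85], [-2.86, 2.86]. Speed limits (rad/s): [2.39, 2.39, 3.01, 3.01, 3.14, 3.14, 3.14].

INTERFACE

Orientations are given as a unit quaternion [x, y, z, w].
In Python, from plant import env gives the robot as it stands.
- The arm moves only by the shell command python3 -m creep 'ROWS'. ROWS is JSON, a list that holds one entry, the list of rows, each a list of 7 numbers: the shift along the tool's x, y, z in cm, then the turn, a rotation vector about the tool's x, y, z in degrees, then the finger opening in cm, from 0 to 8.78. In form: [[[tx, ty, tz, ax, ay, az, fingers], ...]]. A call has 1 to 12 rows; each row shifts and turns the commanded pose from where the row before left it, along the tool's axes as they then stand; what a row does not reach is not made up. A row lasts 1/12 s, in which the tool goes at most 41.7 mm and 7.16 degrees, less where a joint would pass 70% of its speed; a pose out of reach is approached as far as the arm can. A call is refused whole if a number of a shift passes 4.17 or a number of a turn 7.16, either way. A call with a gripper value outside its range is refused whole. The fingers move at their own pace and stop on an object; the grip force is fixed at half the most. Time passes only in rows, so rows that do not move let the fingers close. It gives the time, the measured TCP pose, the force and the opening at its end, in the units of the state.
- env.get_obs(): the state, without advancing time (a new reading comes with each control period).
- env.grab_frame(name): name is "scene" or "top"; returns (picture, depth): 420x560x3 uint8, red, green, blue; 420x560 float32, mm along the optical axis (not along the pixel's ray), 0 where there is no reading.
- env.calibration(name): a dict with "fx", "fy", "cx", "cy" (pixels), "camera_from_world" (4x4, takes a point from world to camera coordinates). Camera axes: x right, y up, looking along -z (the intrinsics and any distortion apply to the point x, -y, -z); pixel columns grow to the right and rows downward; lengths in mm; the calibration is good to about 2 mm. A picture is of the moment at which its call begins. calibration takes no time and is no camera call.
- env.job_done(): hands the job in, once; it reports no verdict.
Trained networks look in the newest picture that a camera, given by its name, has taken for a name from the list of things; names that differ only in an ending like _2 or _b are one class to them, and where a whole thing is asked for, a point or a joint stands for the part that bears it (a point fixed in the world has none). Each returns a list of dicts, best first, with "p" (0 to 1); they miss things now and then, are a little off and sometimes report something else, mostly with a low value. They report only what shows in the picture. A call takes as long as a camera call.
- env.look_for(camera, query): "pixel" ([column, row] in pixels, amid what is visible of it).
The state is a dict: "time_s": time; "q": joint angles; "dq": joint speeds; "joint_efforts": joint torques, N m; "tool_pos": TCP position; "tool_rot": TCP orientation; "ft_force": force on the tool from outside, world axes, zero at the start; "moment": the same for the moment, N m; "width": finger opening in mm.
Only numpy, scipy, OpenCV 4.12 (cv2) and the standard library are available. Lean on these libraries where they do the work, as an engineer would, in place of code of your own. Each camera call takes 0.05 s, during which the arm holds its last target. There are 200 camera calls.

TASK

The hatch in the low desk screen has been left open towards the soiled side. Pick up the hook rod by its orange grip, dip its hook into the red ring eye on the hatch and pull the hatch fully shut with it; then unhook the rod and set it back down on the desk. Keep the robot's own hand and arm off the screen and its hatch.

Things in the scene. Friction and masses are not known exactly. Their poses are not given: they have to be found in the camera images.
- rod_grip (a point): Centre of the orange grip (70 long, 16 wide, 22 mm high, flat sides) of the loose hook rod, 0.12 kg, balanced near here. x runs along the rod to its hook, z up. The rod, 10 mm thick, stands like a bridge 45 mm above the desk, left or right of the screen: it reaches 150 mm ahead to the hook, 114 mm back to a black T-bar foot 82 mm wide.
- rod_hook (a point): Lower tip of the rod's hook: a straight dark steel finger, 8 mm thick, pointing straight down from the rod's front end, 40 mm free below the rod. It lies 150 mm ahead (x) of rod_grip and 45 mm below it; same axes.
- hatch_eye (a point): Centre of the red ring eye on the robot's side of the hatch, 150 mm above the desk. The ring lies level: hole 36 mm, bar 6 mm, 48 mm outside; its centre is 30 mm off the hatch's face. The frame turns with the hatch: x normal to it, away from the robot; y along it to the hinge, a vertical axis at x = +34, y = +118 mm in this frame.
- hatch (a joint): Hatch angle, rad: 0 = shut, in line with the screen, at its stop; grows as the right-hand (-y) edge swings away from the robot, counter-clockwise from above. About 1 N at the ring moves it; it stays where left. The hook has 14 mm play all round in the ring, so pull it that far past the ring centre's shut place to reach the stop.
- screen: Fixed low desk screen, 320 mm wide: white wings 133 mm high, two aluminium posts 160 mm high, between them the pale green hatch, 142 mm wide, 8 mm thick, top at 163 mm, hinged at the left (+y) post. Origin: middle of the underside; y runs along the screen to the left, x away from the robot.

How it is judged (in metres and radians):
On the way, in this order (a step that is already met when the one before it is completed fails the run):
1. the hook finger is down in the ring eye while the hatch still stands open (horizontal distance between rod_hook and hatch_eye below 0.02 m and z of rod_hook in the frame of hatch_eye below -0.005 m and value of joint hatch above 0.25 rad), for 0.2 s.
2. the hatch is shut with the hook still in the ring eye (horizontal distance between rod_hook and hatch_eye below 0.022 m and z of rod_hook in the frame of hatch_eye below 0 m and value of joint hatch below 0.12 rad), for 0.2 s.
At the end, for the whole second after the job is handed in: The hatch is shut to within 0.12 rad (about 7 degrees) and the hook rod, released, rests on the desk (its grip's centre less than 60 mm above it) (value of joint hatch below 0.12 rad and height (world z) of rod_grip between 0 and 0.06 m and linear speed of hook_rod below 0.05 m/s); the robot touches nothing.
It fails at once if the robot's hand or arm presses on the screen or its hatch (contact force between any of the fingers, the arm and screen above 1 N).
It also fails if it takes over 54 s, if anything falls off the work surface, if the arm or the gripper's body presses on something with over 40 N, if the wrist force passes 120 N, or if a joint passes its speed limit or range.

## Working session

There is one attempt and no reset: what is moved stays moved. The work goes in short steps, Python scripts to look and compute and a shell command to move; the robot and the scene stay as the last step left them, time stands still between calls to the robot, and variables do not carry over. Pictures are saved under pics/ and viewed, about 8 in all and at most 12, crops included, and the job is handed in when it is done.

```bash
ls; mkdir -p pics; python3 - <<'E'
from plant import env
import cv2,numpy as np
o=env.get_obs(); print(o)
for c in("scene","top"):
    p,d=env.grab_frame(c); cv2.imwrite(f"pics/{c}0.png",p[:,:,::-1]); np.save(f"pics/{c}0.npy",d)
    k=env.calibration(c); print(c,k)
    for n in("rod_grip","rod_hook","hatch_eye","screen","hatch"): print(n,env.look_for(c,n)[:2])
E
```

```text
pics
{'time_s': 0.0, 'q': array([ 1.22877158,  0.41190457, -0.01276305,  1.597042  ,  0.00560682,
        1.13431199, -0.08219755]), 'dq': array([ 0.00093321,  0.00104856,  0.00134883, -0.00060457,  0.00068967,
        0.00049035,  0.00082745]), 'joint_efforts': array([-3.60944989e-05, -5.87957954e+01,  6.42273445e-01, -2.91076845e+01,
       -5.37859078e-02,  1.81861088e-02,  1.29081118e-04]), 'tool_pos': array([ 168.86546361, -601.24945949,  238.80672276]), 'tool_rot': array([-0.09665045,  0.7010508 , -0.69992087,  0.09642224]), 'ft_force': array([-0.29214377, -1.29785392, -0.20245628]), 'moment': array([ 0.00959188, -0.03732462,  0.01262399]), 'width': 88.0011070615854}
scene {'fx': 477.7177882618374, 'fy': 477.7177882618374, 'cx': 270.444709717218, 'cy': 208.3629914149249, 'camera_from_world': array([[-6.34314825e-01, -7.72841408e-01, -1.89963528e-02,
         3.44681011e+02],
       [ 5.68391460e-01, -4.82884987e-01,  6.66148060e-01,
        -4.09202116e+02],
       [-5.23999858e-01,  4.11750225e-01,  7.45577562e-01,
        -1.00533173e+03],
       [ 0.00000000e+00,  0.00000000
[... 294 characters left out ...]
x': 495.58668565408584, 'fy': 495.58668565408584, 'cx': 279.08650854578656, 'cy': 208.77468862390523, 'camera_from_world': array([[ 9.68797633e-03, -9.99627737e-01,  2.55054853e-02,
        -2.31556788e+01],
       [ 9.86178217e-01,  1.37705306e-02,  1.65114801e-01,
        -5.49781970e+02],
       [-1.65404559e-01,  2.35533258e-02,  9.85944508e-01,
        -1.40279388e+03],
       [ 0.00000000e+00,  0.00000000e+00,  0.00000000e+00,
         1.00000000e+00]])}
rod_grip [{'pixel': [166.9, 242.2], 'p': 0.79}]
rod_hook [{'pixel': [163.3, 243.8], 'p': 0.95}]
hatch_eye [{'pixel': [260.7, 161.5], 'p': 0.94}]
screen [{'pixel': [265.4, 170.6], 'p': 0.67}]
hatch [{'pixel': [260.8, 164.0], 'p': 0.85}]
```

```bash
python3 - <<'E'
import cv2
a=cv2.imread("pics/top0.png"); 
c=a[110:310,100:360]; cv2.imwrite("pics/topc.png",cv2.resize(c,None,fx=3,fy=3,interpolation=cv2.INTER_CUBIC))
E
```

```text
(no output)
```

View pics/topc.png

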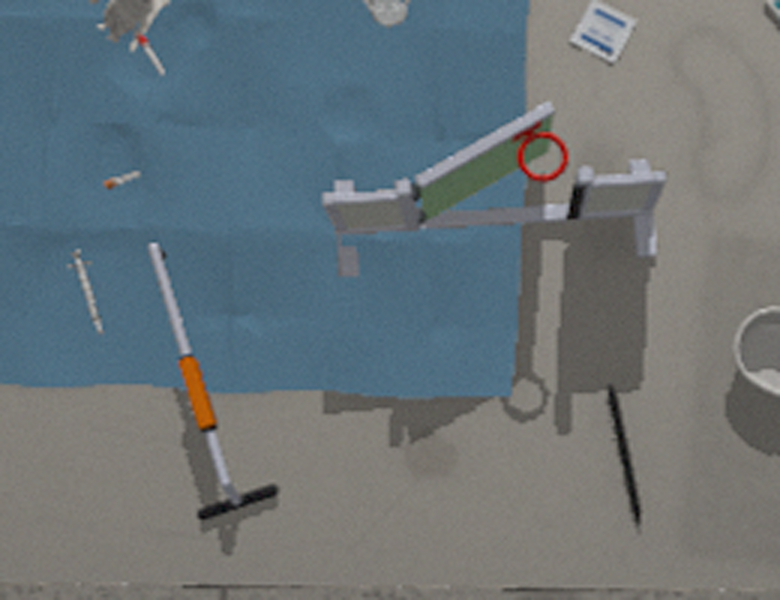

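View pics/scene0.png

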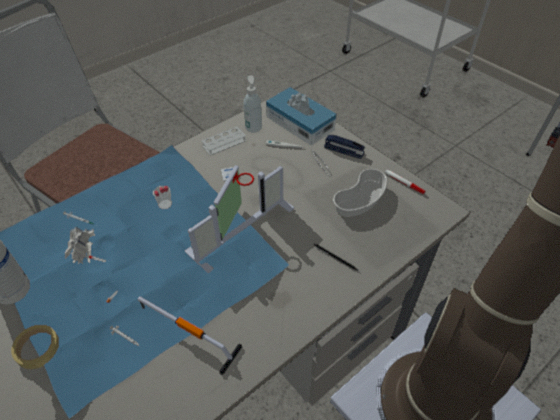

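The top crop shows the rod left of the screen: grip at crop (198,393), hook end at (154,246) and foot at (236,500). The hatch is open about 30° with the ring at crop (543,156). The scene view agrees.

```bash
cat > h.py <<'E'
import numpy as np,cv2
from plant import env
def px2w(cam,uv,z):
    k=env.calibration(cam);T=k["camera_from_world"];R,t=T[:3,:3],T[:3,3]
    d=R.T@np.array([(uv[0]-k["cx"])/k["fx"],-(uv[1]-k["cy"])/k["fy"],-1.]);c=-R.T@t
    return c+d*(z-c[2])/d[2]
def w2px(cam,p):
    k=env.calibration(cam);T=k["camera_from_world"];q=T[:3,:3]@p+T[:3,3]
    return np.array([k["cx"]-k["fx"]*q[0]/q[2],k["cy"]+k["fy"]*q[1]/q[2]])
def orange(im):
    h=cv2.cvtColor(im,cv2.COLOR_RGB2HSV);return cv2.inRange(h,(8,160,120),(20,255,255))
def red(im):
    h=cv2.cvtColor(im,cv2.COLOR_RGB2HSV);return cv2.inRange(h,(0,150,90),(6,255,255))|cv2.inRange(h,(174,150,90),(180,255,255))
def near(m,c,r):
    z=np.zeros_like(m);cv2.circle(z,tuple(int(x) for x in c),r,255,-1);ys,xs=np.nonzero(m&z);return np.c_[xs,ys].astype(np.float32)
E
python3 - <<'E'
from h import *
im={c:cv2.imread(f"pics/{c}0.png")[:,:,::-1].copy() for c in("scene","top")}
for c,g,r in(("top",(166,241),(281,162)),("scene",(190,328),(246,179))):
    P=near(orange(im[c]),g,25); W=np.array([px2w(c,p,54 if c=="top" else 50)for p in P])
    v=np.linalg.svd(W[:,:2]-W[:,:2].mean(0))[2][0]; v*=np.sign(v[0]); s=(W[:,:2]-W[:,:2].mean(0))@v
    print(c,"grip",len(P),W.mean(0),"yaw",np.degrees(np.arctan2(v[1],v[0])),"len",np.ptp(s))
    Q=near(red(im[c]),r,14); b=cv2.minEnclosingCircle(Q)
    W=np.array([px2w(c,p,150)for p in Q]); cc,rr=cv2.minEnclosingCircle(W[:,:2].astype(np.float32)); print("ring",len(Q),b,cc,rr)
# top points by eye: crop/3+offset
f=lambda x,y:(100+x/3-.33,110+y/3-.33)
for n,p,z in(("rodfront",f(153,244),50),("foot",f(237,501),45),("footL",f(200,514),45),("footR",f(276,488),45),("hatch tip top",f(549,105),163),("hinge top",f(418,188),163),("postR",f(585,172),160),("postL",f(403,183),160),("wing L",f(326,197),133),("wing R",f(662,175),133)):
    print(n,px2w("top",p,z).round(1))
for n,p,z in(("sc rodfront",(141,300),50),("sc foot",(231,358),45)): print(n,px2w("scene",p,z).round(1))
E
```

```text
top grip 133 [452.27183993 308.15750602  54.        ] yaw 19.408186014856046 len 68.71198288000329
ring 85 ((279.4230651855469, 160.57691955566406), 9.586372375488281) (667.6357421875, -14.447132110595703) 26.949424743652344
scene grip 165 [456.3486794  309.09256965  50.        ] yaw 19.920926398318972 len 67.80347626264674
ring 69 ((243.0, 179.0), 10.198139190673828) (668.0978393554688, -13.273602485656738) 26.81451416015625
rodfront [596.6 358.1  50. ]
foot [350.3 267.2  45. ]
footL [337.8 301.5  45. ]
footR [363.  230.8  45. ]
hatch tip top [708.9 -22.  163. ]
hinge top [629.1  95.8 163. ]
postR [647.1 -55.4 160. ]
postL [634.2 109.7 160. ]
wing L [626.5 182.1 133. ]
wing R [ 652.4 -128.6  133. ]
sc rodfront [586.  359.1  50. ]
sc foot [335.7 279.6  45. ]
```

```bash
cat >> h.py <<'E'
from scipy.spatial.transform import Rotation as Ro
def axes():
    o=env.get_obs();return o,np.array(o["tool_pos"]),Ro.from_quat(o["tool_rot"])
def to(pos,yaw=None):
    """cm shift in tool axes to world pos; turn (deg rotvec in tool) so tool points down, jaws normal to rod yaw"""
    o,p,R=axes();print("t",round(o["time_s"],2),"tcp",p.round(1),"w",round(o["width"],1),"F",np.round(o["ft_force"],1))
    print("shift cm",(R.inv().apply(np.array(pos)-p)/10).round(2))
    if yaw is not None:
        a=np.radians(yaw);n=np.array([-np.sin(a),np.cos(a),0])
        for s in(1,-1):
            z=s*n;y=np.array([0,0,-1.]);x=np.cross(y,z);print("turn",np.degrees((R.inv()*Ro.from_matrix(np.c_[x,y,z])).as_rotvec()).round(1))
E
python3 - <<'E'
from h import *
print(axes()[2].as_matrix().round(3), axes()[0]["q"].round(2))
to((453,308.5,120),20)
im=cv2.imread("pics/top0.png")[:,:,::-1].copy();m=red(im)
Q=near(m,(280,162),14);W=np.array([px2w("top",p,150)[:2]for p in Q])
from scipy.optimize import least_squares
r=least_squares(lambda c:np.hypot(*(W-c).T)-21,(665,-17),loss="soft_l1",f_scale=2);print("ring",r.x)
E
```

```text
[[-0.963  0.     0.27 ]
 [-0.27  -0.    -0.963]
 [ 0.    -1.     0.   ]] [ 1.23  0.41 -0.01  1.6   0.01  1.13 -0.08]
t 0.6 tcp [ 169.  -601.7  239.7] w 88.0 F [ 0.4 -0.6  0.3]
shift cm [-51.96  11.96 -79.95]
turn [ -0.  175.7  -0. ]
turn [-0.  -4.3  0. ]
ring [664.68906823 -16.24821685]
```

```bash
python3 -m creep '[[[-3.55,0,-1.9,0,0,0,8.78],[-3.55,0,-1.9,0,0,0,8.78],[-3.55,0,-1.9,0,0,0,8.78],[-3.55,0,-1.9,0,0,0,8.78],[-3.55,0,-1.9,0,0,0,8.78],[-3.55,0,-1.9,0,0,0,8.78],[-3.55,0,-1.9,0,0,0,8.78],[-3.55,0,-1.9,0,0,0,8.78],[-3.55,0,-1.9,0,0,0,8.78],[-1.7,0,-3.57,0,0,0,8.78],[-1.7,0,-3.57,0,0,0,8.78],[-1.7,0,-3.57,0,0,0,8.78]]]'
python3 -m creep '[[[-1.7,0,-3.57,0,0,0,8.78],[-1.7,0,-3.57,0,0,0,8.78],[-1.7,0,-3.57,0,0,0,8.78],[-1.7,0,-3.57,0,0,0,8.78],[-1.7,0,-3.57,0,0,0,8.78],[-1.7,0,-3.57,0,0,0,8.78],[-0.6,0,-3.83,0,0,0,8.78],[-0.6,0,-3.83,0,0,0,8.78],[-0.6,0,-3.83,0,0,0,8.78],[-0.6,0,-3.83,0,0,0,8.78]]]'
python3 - <<'E'
from h import *
to((453,308.5,130),20);print(axes()[0]["q"].round(2))
E
```

```text
time_s: 1.6
tool_pos: [450.8, -231.9, 239.6]
tool_rot: [0.097, -0.7, 0.7, -0.097]
ft_force: [1.9, 0.6, 0.4]
width: 87.8
time_s: 2.43
tool_pos: [472.0, 155.7, 239.9]
tool_rot: [0.096, -0.7, 0.701, -0.097]
ft_force: [0.8, 0.8, 0.2]
width: 87.9
t 2.43 tcp [472.  155.7 239.9] w 87.9 F [0.8 0.8 0.2]
shift cm [ -2.29  10.99 -15.23]
turn [ 1.000e-01  1.757e+02 -0.000e+00]
turn [-0.  -4.3 -0. ]
[ 0.01  0.23 -0.5   1.87  0.13  1.07 -1.84]
```

```bash
python3 -m creep '[[[-0.45,0.5,-3.05,0,-0.86,0,8.78],[-0.45,0.5,-3.05,0,-0.86,0,8.78],[-0.45,0.5,-3.05,0,-0.86,0,8.78],[-0.45,0.5,-3.05,0,-0.86,0,8.78],[-0.45,0.5,-3.05,0,-0.86,0,8.78],[0,3,0,0,0,0,8.78],[0,3,0,0,0,0,8.78],[0,2.5,0,0,0,0,8.78],[0,0,0,0,0,0,8.78],[0,0,0,0,0,0,8.78]]]'
python3 - <<'E'
from h import *
p,d=env.grab_frame("scene"); cv2.imwrite("pics/s1.png",p[:,:,::-1])
to((453.5,308.5,43),20)
p2,_=env.grab_frame("top")
a=p[200:420,80:330];b=p2[170:300,110:240]
cv2.imwrite("pics/m1.png",np.hstack([cv2.resize(a,(500,440)),cv2.resize(b,(300,440))])[:,:,::-1])
E
```

```text
time_s: 3.27
tool_pos: [447.7, 305.9, 129.1]
tool_rot: [0.124, -0.696, 0.697, -0.122]
ft_force: [0.9, -0.4, 0.8]
width: 87.7
t 3.32 tcp [448.6 306.5 130.5] w 87.5 F [ 0.8  0.4 -0.9]
shift cm [-0.53  8.75 -0.01]
turn [  0. 180.   0.]
turn [ 0. -0. -0.]
```

View pics/m1.png

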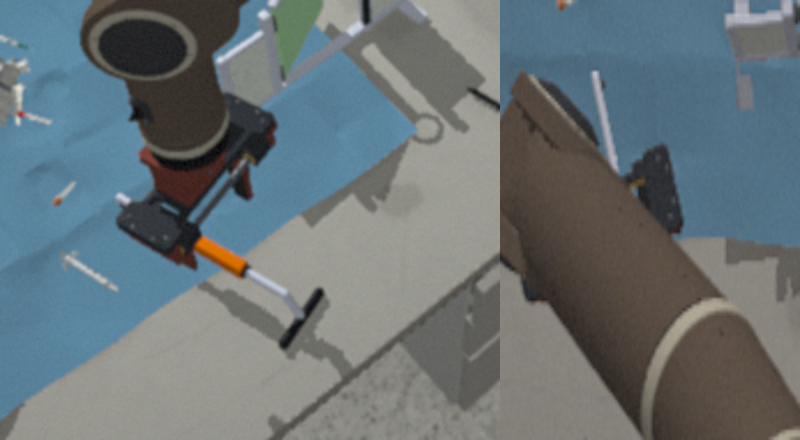

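The gripper straddles the rod and is aligned with it, so I'll descend and close.

```bash
python3 -m creep '[[[-0.25,2.5,0,0,0,0,8.78],[-0.25,2.5,0,0,0,0,8.78],[0,2,0,0,0,0,8.78],[0,1.2,0,0,0,0,8.78],[0,0.5,0,0,0,0,8.78],[0,0,0,0,0,0,8.78],[0,0,0,0,0,0,4],[0,0,0,0,0,0,1],[0,0,0,0,0,0,0],[0,0,0,0,0,0,0],[0,0,0,0,0,0,0],[0,0,0,0,0,0,0]]]'
python3 -m creep '[[[0,0,0,0,0,0,0],[0,0,0,0,0,0,0],[0,0,0,0,0,0,0],[0,0,0,0,0,0,0],[0,0,0,0,0,0,0],[0,0,0,0,0,0,0]]]'
python3 - <<'E'
from h import *
p,d=env.grab_frame("scene"); P=near(orange(p),(190,328),30);print(len(P),P.mean(0))
to((454,308.5,43),20)
E
```

```text
time_s: 4.37
tool_pos: [453.2, 308.0, 43.0]
tool_rot: [-0.123, 0.696, -0.696, 0.123]
ft_force: [-0.5, -0.8, 0.2]
width: 51.6
time_s: 4.87
tool_pos: [453.0, 308.0, 42.6]
tool_rot: [-0.123, 0.696, -0.696, 0.123]
ft_force: [-0.6, 0.3, -0.3]
width: 15.9
79 [196.55696 331.07596]
t 4.92 tcp [452.9 307.9  42.5] w 15.6 F [-1.2  0.2 -0.5]
shift cm [-0.12 -0.05 -0.02]
turn [ -0. 180.  -0.]
turn [-0. -0.  0.]
```

```bash
python3 -m creep '[[[0,-1,0,0,0,0,0],[0,-2,0,0,0,0,0],[0,-3,0,0,0,0,0],[0,-3,0,0,0,0,0],[0,-3,0,0,0,0,0],[0,-3,0,0,0,0,0],[0,-2.5,0,0,0,0,0],[0,-1.5,0,0,0,0,0],[0,-0.5,0,0,0,0,0],[0,0,0,0,0,0,0]]]'
python3 - <<'E'
from h import *
p,d=env.grab_frame("scene"); cv2.imwrite("pics/s2.png",p[:,:,::-1])
to((523.7,-67.5,240),20);print(axes()[0]["q"].round(2),axes()[0]["moment"])
E
```

```text
time_s: 5.75
tool_pos: [453.3, 308.1, 239.2]
tool_rot: [-0.122, 0.697, -0.696, 0.124]
ft_force: [0.5, 0.1, -1.4]
width: 16.2
t 5.8 tcp [452.9 307.7 237.7] w 15.6 F [ 0.6 -0.2 -2.4]
shift cm [ 6.17 -0.22 37.68]
turn [  0. 180.  -0.]
turn [-0. -0. -0.]
[-0.23  0.34 -0.57  1.76  0.2   1.1  -2.09] [0.04869964 0.01234542 0.04344408]
```

View pics/s2.png

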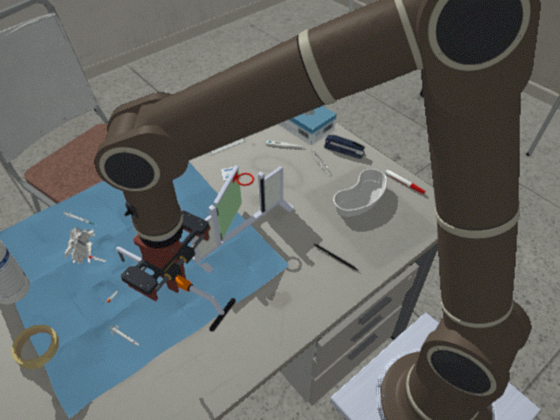

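The rod is lifted level; foot at (222,315), hook end at (120,250). I'll carry it over to above the ring.

```bash
python3 -m creep '[[[0.3,0,1.8,0,0,0,0],[0.57,0,3.5,0,0,0,0],[0.57,0,3.5,0,0,0,0],[0.57,0,3.5,0,0,0,0],[0.57,0,3.5,0,0,0,0],[0.57,0,3.5,0,0,0,0],[0.57,0,3.5,0,0,0,0],[0.57,0,3.5,0,0,0,0],[0.57,0,3.5,0,0,0,0],[0.57,0,3.5,0,0,0,0],[0.57,0,3,0,0,0,0],[0.2,0,1,0,0,0,0]]]'
python3 -m creep '[[[0,0,0,0,0,0,0],[0,0,0,0,0,0,0],[0,0,0,0,0,0,0]]]'
python3 - <<'E'
from h import *
to((523.7,-67.5,240),20);print(axes()[0]["q"].round(2))
ps,d=env.grab_frame("scene"); pt,dt=env.grab_frame("top")
cv2.imwrite("pics/s3.png",ps[:,:,::-1]);cv2.imwrite("pics/t3.png",pt[:,:,::-1])
a=ps[120:270,170:320];b=pt[110:260,210:360]
cv2.imwrite("pics/m3.png",cv2.resize(np.hstack([a,b]),(800,400),interpolation=cv2.INTER_CUBIC)[:,:,::-1])
for c in("scene","top"):print(c,w2px(c,np.array([664.7,-16.2,195])),w2px(c,np.array([664.7,-16.2,150])),env.look_for(c,"rod_hook")[:1])
E
```

```text
time_s: 6.8
tool_pos: [521.5, -69.5, 235.7]
tool_rot: [0.122, -0.696, 0.697, -0.119]
ft_force: [-0.4, -0.5, -2.2]
width: 16.1
time_s: 7.05
tool_pos: [521.7, -61.8, 236.9]
tool_rot: [-0.124, 0.697, -0.696, 0.123]
ft_force: [0.4, 0.4, -1.1]
width: 15.9
t 7.05 tcp [521.7 -61.8 236.9] w 15.9 F [ 0.4  0.4 -1.1]
shift cm [ 0.01 -0.31  0.6 ]
turn [ 1.000e-01 -1.799e+02 -1.000e-01]
turn [0.1 0.1 0.1]
[ 0.35  0.27 -0.4   1.82  0.12  1.07 -1.31]
scene [243.65439192 166.55323062] [244.70144466 179.14717936] [{'pixel': [313.2, 182.5], 'p': 0.93}]
top [280.75669479 157.10779991] [280.28577714 161.48408096] []
```

View pics/m3.png

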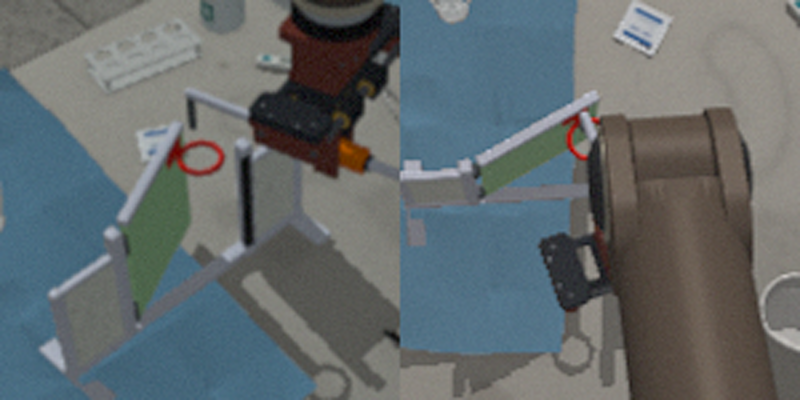

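```bash
python3 - <<'E'
from h import *
h=np.array([662.7,-10.5,194])
print(w2px("scene",h),w2px("scene",h+[0,0,40]),w2px("top",h+[0,0,50]))
print(px2w("scene",(242.2,168),194))
for c,b in(("s3",(210,140,275,190)),("t3",(265,135,300,180))):
    im=cv2.imread(f"pics/{c}.png");x0,y0,x1,y1=b;print(im[y0:y1,x0:x1].shape)
    cv2.imwrite(f"pics/{c}z.png",cv2.resize(im[y0:y1,x0:x1],None,fx=8,fy=8,interpolation=cv2.INTER_CUBIC))
a=cv2.imread("pics/s3z.png");b=cv2.imread("pics/t3z.png");b=cv2.copyMakeBorder(b,0,a.shape[0]-b.shape[0],0,0,0);cv2.imwrite("pics/m3z.png",np.hstack([a,b]))
E
```

```text
[242.36730261 168.25699048] [241.35215894 156.48027317] [279.08026455 152.71252991]
[663.73189546 -10.74840675 194.        ]
(50, 65, 3)
(45, 35, 3)
```

View pics/m3z.png

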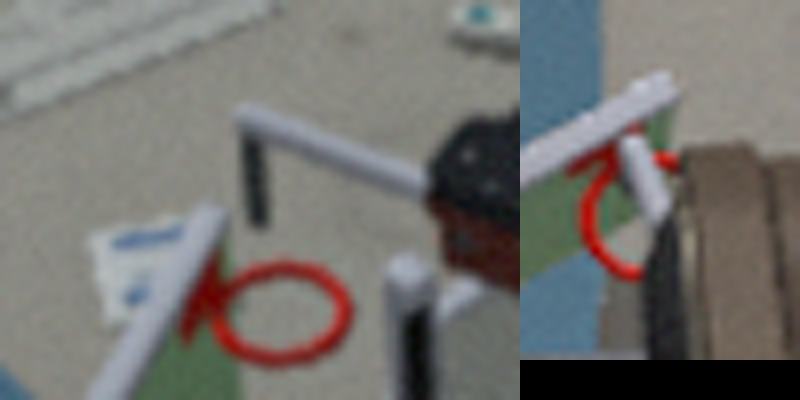

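Hook tip in the scene view is at px (242.4,168.1), which matches the prediction (242.4,168.3). Ring centre is at (245.4,179.1), so the hook needs 1.5, -6.3 mm, then to go down.

```bash
python3 -m creep '[[[0.07,0,0.32,0,0,0,0],[0,0,0.32,0,0,0,0],[0,0.8,0,0,0,0,0],[0,1,0,0,0,0,0],[0,0.5,0,0,0,0,0],[0,0,0,0,0,0,0],[0,0,0,0,0,0,0],[0,0,0,0,0,0,0]]]'
python3 - <<'E'
from h import *
to((523.2,-68.1,175),20)
ps,d=env.grab_frame("scene");a=ps[140:200,205:285]
cv2.imwrite("pics/s4.png",cv2.resize(a,None,fx=8,fy=8,interpolation=cv2.INTER_CUBIC)[:,:,::-1])
E
```

```text
time_s: 7.92
tool_pos: [523.8, -70.0, 214.6]
tool_rot: [-0.123, 0.696, -0.696, 0.123]
ft_force: [0.1, -0.1, -1.2]
width: 15.6
t 7.92 tcp [523.8 -70.  214.6] w 15.6 F [ 0.1 -0.1 -1.2]
shift cm [-0.01  3.96 -0.2 ]
turn [ -0. 180.   0.]
turn [ 0. -0.  0.]
```

View pics/s4.png

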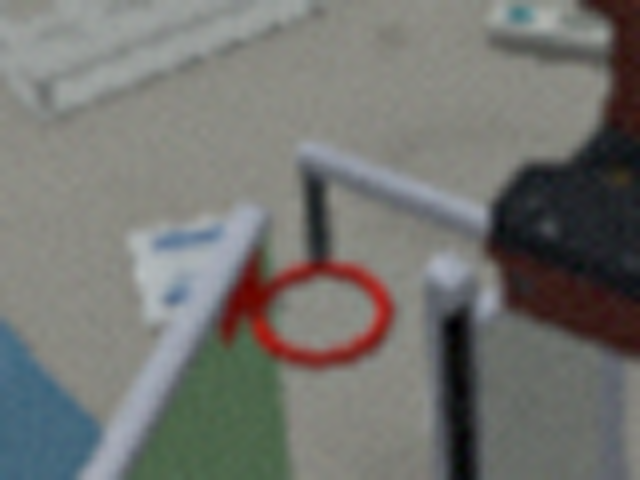

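The tip at (244.8,172.8) projects onto the ring centre (245.3,179.1) when lowered, so I'll dip it in.

```bash
python3 -m creep '[[[0,0.6,0,0,0,0,0],[0,0.8,0,0,0,0,0],[0,0.8,0,0,0,0,0],[0,0.8,0,0,0,0,0],[0,0.6,0,0,0,0,0],[0,0.4,0,0,0,0,0],[0,0,0,0,0,0,0],[0,0,0,0,0,0,0],[0,0,0,0,0,0,0],[0,0,0,0,0,0,0],[0,0,0,0,0,0,0]]]'
python3 - <<'E'
from h import *
to((523.2,-68.1,175),20)
ps,d=env.grab_frame("scene");pt,_=env.grab_frame("top");a=ps[140:200,205:285]
cv2.imwrite("pics/s5.png",cv2.resize(a,None,fx=8,fy=8,interpolation=cv2.INTER_CUBIC)[:,:,::-1])
cv2.imwrite("pics/t5.png",pt[:,:,::-1])
E
```

```text
time_s: 8.88
tool_pos: [524.0, -70.1, 175.0]
tool_rot: [0.122, -0.696, 0.696, -0.123]
ft_force: [0.1, -0.3, -0.4]
width: 15.9
t 8.88 tcp [524.  -70.1 175. ] w 15.9 F [ 0.1 -0.3 -0.4]
shift cm [ 0.01  0.   -0.21]
turn [ 1.0e-01  1.8e+02 -0.0e+00]
turn [-0. -0. -0.]
```

View pics/s5.png

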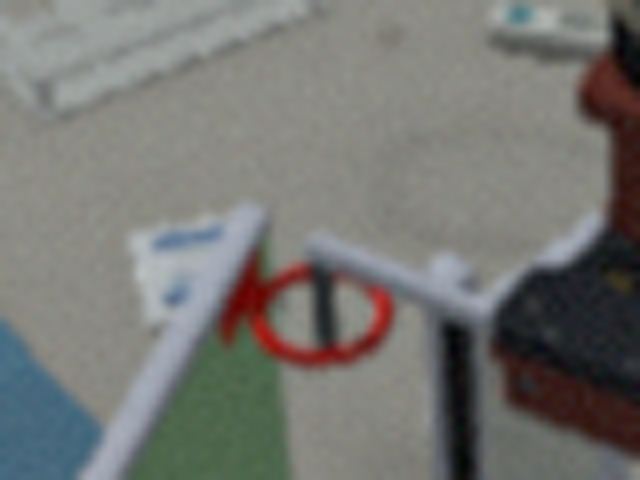

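The hook finger is down inside the ring with no contact force. Now I'll pull along the arc.

```bash
python3 -m creep '[[[0.2,0,-0.05,0,0,0,0],[0.45,0,-0.11,0,0,0,0],[0.45,0,-0.11,0,0,0,0],[0.45,0,-0.11,0,0,0,0],[0.45,0,-0.11,0,0,0,0],[0.45,0,-0.11,0,0,0,0],[0.45,0,-0.11,0,0,0,0],[0.45,0,-0.11,0,0,0,0],[0.45,0,-0.11,0,0,0,0],[0.45,0,-0.12,0,0,0,0],[0,0,0,0,0,0,0]]]'
python3 -m creep '[[[0.4,0,-0.21,0,0,0,0],[0.4,0,-0.21,0,0,0,0],[0.4,0,-0.21,0,0,0,0],[0.4,0,-0.21,0,0,0,0],[0.4,0,-0.21,0,0,0,0],[0.4,0,-0.21,0,0,0,0],[0.3,0,-0.15,0,0,0,0],[0,0,0,0,0,0,0],[0,0,0,0,0,0,0],[0,0,0,0,0,0,0]]]'
python3 - <<'E'
from h import *
to((449,-70,175),20)
ps,d=env.grab_frame("scene");pt,_=env.grab_frame("top");a=ps[130:270,180:330];b=pt[110:250,210:360]
cv2.imwrite("pics/m6.png",np.hstack([cv2.resize(x,(400,374),interpolation=cv2.INTER_CUBIC)for x in(a,b)])[:,:,::-1])
E
```

```text
time_s: 9.9
tool_pos: [479.2, -75.0, 174.6]
tool_rot: [0.123, -0.696, 0.697, -0.122]
ft_force: [-0.3, -0.7, -0.8]
width: 15.8
time_s: 10.73
tool_pos: [452.1, -70.3, 175.3]
tool_rot: [0.121, -0.696, 0.697, -0.124]
ft_force: [8.0, 1.9, -5.1]
width: 16.1
t 10.73 tcp [452.1 -70.3 175.3] w 16.1 F [ 8.   1.9 -5.1]
shift cm [ 0.28  0.03 -0.14]
turn [ 4.0e-01  1.8e+02 -1.0e-01]
turn [-0.1 -0.  -0.3]
```

View pics/m6.png

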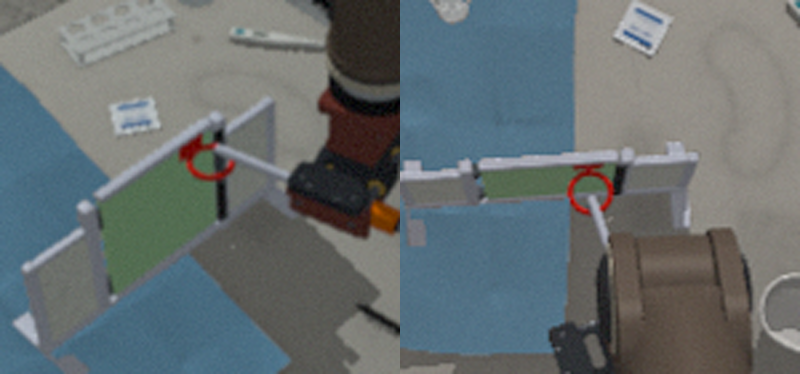

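The hatch is shut against its stop (8 N), with the hook still in the ring. I'll hold, ease the hook to mid-ring, then lift out.

```bash
python3 -m creep '[[[0,0,0,0,0,0,0],[0,0,0,0,0,0,0],[0,0,0,0,0,0,0],[-0.3,0,0.11,0,0,0,0],[-0.35,0,0.12,0,0,0,0],[-0.35,0,0.12,0,0,0,0],[0,0,0,0,0,0,0],[0,0,0,0,0,0,0],[0,0,0,0,0,0,0]]]'
python3 - <<'E'
from h import *
to((463,-71,175),20)
ps,d=env.grab_frame("scene");pt,_=env.grab_frame("top");a=ps[150:225,220:320];b=pt[150:225,240:340]
cv2.imwrite("pics/m7.png",np.vstack([cv2.resize(x,(400,300),interpolation=cv2.INTER_CUBIC)for x in(a,b)])[:,:,::-1])
E
```

```text
time_s: 11.58
tool_pos: [460.3, -70.6, 174.5]
tool_rot: [-0.123, 0.696, -0.696, 0.123]
ft_force: [-0.9, -0.0, -0.9]
width: 15.8
t 11.58 tcp [460.3 -70.6 174.5] w 15.8 F [-0.9 -0.  -0.9]
shift cm [-0.24 -0.05  0.13]
turn [-1.0e-01  1.8e+02  0.0e+00]
turn [ 0. -0.  0.]
```

View pics/m7.png

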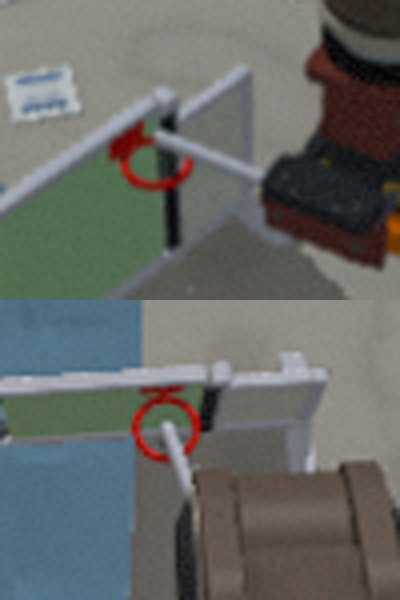

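The hook is about mid-ring, unloaded. Lifting straight out.

```bash
python3 -m creep '[[[0,-0.5,0,0,0,0,0],[0,-0.7,0,0,0,0,0],[0,-0.7,0,0,0,0,0],[0,-0.7,0,0,0,0,0],[0,-0.8,0,0,0,0,0],[0,-0.8,0,0,0,0,0],[0,-0.9,0,0,0,0,0],[0,-0.9,0,0,0,0,0],[0,-0.6,0,0,0,0,0],[0,0,0,0,0,0,0],[0,0,0,0,0,0,0]]]'
python3 - <<'E'
from h import *
to((453,308,240),20)
ps,d=env.grab_frame("scene");pt,_=env.grab_frame("top");a=ps[130:250,180:340];b=pt[130:250,200:360]
cv2.imwrite("pics/m8.png",np.vstack([cv2.resize(x,(400,300),interpolation=cv2.INTER_CUBIC)for x in(a,b)])[:,:,::-1])
E
```

```text
time_s: 12.6
tool_pos: [460.8, -70.6, 241.0]
tool_rot: [0.122, -0.696, 0.697, -0.123]
ft_force: [0.4, -0.7, -1.8]
width: 15.8
t 12.6 tcp [460.8 -70.6 241. ] w 15.8 F [ 0.4 -0.7 -1.8]
shift cm [-12.21   0.09 -35.85]
turn [ 1.0e-01  1.8e+02 -0.0e+00]
turn [-0. -0. -0.]
```

View pics/m8.png

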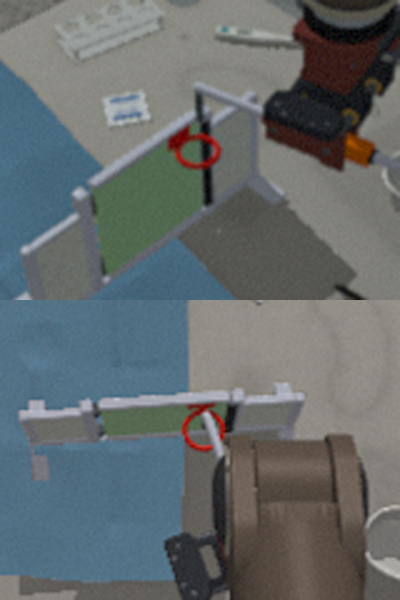

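The hatch is in line with the screen and the hook is clear above the ring. I'll carry the rod back to its original clear spot.

```bash
python3 -m creep '[[[-0.6,0,-1.7,0,0,0,0],[-1.11,0,-3.26,0,0,0,0],[-1.11,0,-3.26,0,0,0,0],[-1.11,0,-3.26,0,0,0,0],[-1.11,0,-3.26,0,0,0,0],[-1.11,0,-3.26,0,0,0,0],[-1.11,0,-3.26,0,0,0,0],[-1.11,0,-3.26,0,0,0,0],[-1.11,0,-3.26,0,0,0,0],[-1.11,0,-3.26,0,0,0,0],[-1.11,0,-3.26,0,0,0,0],[-0.5,0,-1.5,0,0,0,0]]]'
python3 -m creep '[[[0,0,0,0,0,0,0],[0,0,0,0,0,0,0],[0,3,0,0,0,0,0],[0,3.2,0,0,0,0,0],[0,3.2,0,0,0,0,0],[0,3.2,0,0,0,0,0],[0,2.5,0,0,0,0,0],[0,1.5,0,0,0,0,0],[0,0,0,0,0,0,0],[0,0,0,0,0,0,0]]]'
python3 - <<'E'
from h import *
to((453,308,42.7),20)
E
```

```text
time_s: 13.7
tool_pos: [451.4, 312.1, 240.1]
tool_rot: [-0.124, 0.697, -0.695, 0.124]
ft_force: [-1.3, -0.4, -0.1]
width: 15.9
time_s: 14.53
tool_pos: [452.9, 305.9, 74.1]
tool_rot: [0.123, -0.696, 0.697, -0.122]
ft_force: [-0.1, 0.1, -1.6]
width: 15.8
t 14.53 tcp [452.9 305.9  74.1] w 15.8 F [-0.1  0.1 -1.6]
shift cm [-0.09  3.14 -0.2 ]
turn [-2.000e-01  1.799e+02 -1.000e-01]
turn [-0.1 -0.1  0.1]
```

```bash
python3 -m creep '[[[0,1,0,0,0,0,0],[0,0.8,0,0,0,0,0],[0,0.5,0,0,0,0,0],[0,0.3,0,0,0,0,0],[0,0.2,0,0,0,0,0],[0,0.2,0,0,0,0,0],[0,0,0,0,0,0,0],[0,0,0,0,0,0,0]]]'
python3 - <<'E'
from h import *
to((453,308,42.7),20)
E
```

```text
time_s: 15.2
tool_pos: [452.9, 307.7, 44.7]
tool_rot: [-0.123, 0.696, -0.696, 0.123]
ft_force: [-0.0, 0.4, -0.8]
width: 15.6
t 15.2 tcp [452.9 307.7  44.7] w 15.6 F [-0.   0.4 -0.8]
shift cm [-0.02  0.2  -0.03]
turn [  0. 180.   0.]
turn [ 0. -0. -0.]
```

```bash
python3 -m creep '[[[0,0.1,0,0,0,0,0],[0,0.1,0,0,0,0,0],[0,0,0,0,0,0,0],[0,0,0,0,0,0,0],[0,0,0,0,0,0,2.5],[0,0,0,0,0,0,4],[0,0,0,0,0,0,6],[0,0,0,0,0,0,8.78],[0,0,0,0,0,0,8.78],[0,0,0,0,0,0,8.78],[0,0,0,0,0,0,8.78],[0,0,0,0,0,0,8.78]]]'
python3 -m creep '[[[0,0,0,0,0,0,8.78],[0,0,0,0,0,0,8.78],[0,0,0,0,0,0,8.78],[0,0,0,0,0,0,8.78]]]'
```

```text
time_s: 16.2
tool_pos: [452.9, 307.6, 42.6]
tool_rot: [0.123, -0.696, 0.696, -0.123]
ft_force: [-0.3, -0.4, 0.6]
width: 65.5
time_s: 16.53
tool_pos: [452.9, 307.5, 42.6]
tool_rot: [0.123, -0.696, 0.696, -0.123]
ft_force: [0.2, -0.7, -0.5]
width: 87.5
```

```bash
python3 -m creep '[[[0,-1,0,0,0,0,8.78],[0,-2.5,0,0,0,0,8.78],[0,-3,0,0,0,0,8.78],[0,-3,0,0,0,0,8.78],[0,-3,0,0,0,0,8.78],[0,-3,0,0,0,0,8.78],[0,-3,0,0,0,0,8.78],[0,-1.5,0,0,0,0,8.78],[0,0,0,0,0,0,8.78],[0,0,0,0,0,0,8.78],[0,0,0,0,0,0,8.78]]]'
python3 - <<'E'
from h import *
to((453,308,240),20)
ps,d=env.grab_frame("scene");pt,_=env.grab_frame("top")
a=ps[130:400,90:390];b=pt[120:300,130:330]
cv2.imwrite("pics/m9.png",np.hstack([cv2.resize(x,(400,360),interpolation=cv2.INTER_CUBIC)for x in(a,b)])[:,:,::-1])
P=near(orange(ps),(193,330),30);W=px2w("scene",P.mean(0),50);print(len(P),W)
E
```

```text
time_s: 17.45
tool_pos: [452.5, 307.1, 242.1]
tool_rot: [0.123, -0.696, 0.697, -0.122]
ft_force: [0.2, -1.3, -1.2]
width: 87.9
t 17.45 tcp [452.5 307.1 242.1] w 87.9 F [ 0.2 -1.3 -1.2]
shift cm [-0.08  0.21 -0.07]
turn [-1.0e-01  1.8e+02 -0.0e+00]
turn [-0.  -0.   0.1]
221 [453.68543882 309.43821635  50.        ]
```

View pics/m9.png

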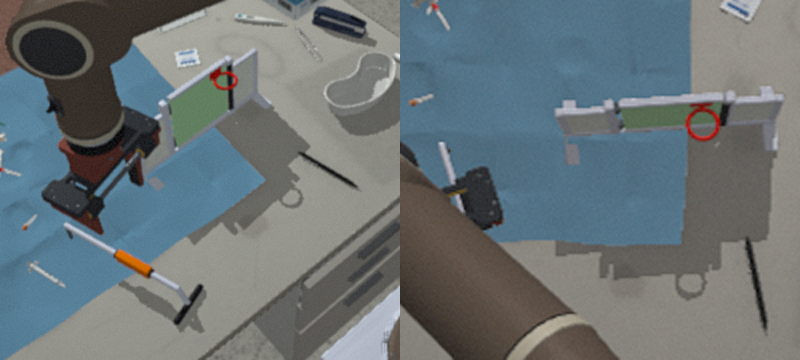

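The rod stands on the desk, released, with its grip at (454,309). The hatch's top edge (622,105)–(722,98) has the same slope (~4°) as the screen, and the gripper is well clear.

```bash
python3 -c "
from plant import env
print(env.job_done())"
```

```text
the job is handed in; nothing more can be done
None
```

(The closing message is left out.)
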